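# Hang the refill carrier and hold the self-closing sachet drawer open

## Robot

A 6-joint arm with a two-finger parallel gripper is mounted at the origin on a cart in front of the work surface, level with it; the furniture and walls round the work are solid. World frame = base frame: x ahead of the robot, y to its left, z up, the work surface at z = 0. Lengths are in mm, angles in rad, forces in N, time in s.
With the tool pointing down it reaches from about 300 to 875 mm from the base axis. Payload 6.4 kg.
Tool frame: the origin (TCP) lies at the very end of the fingers, on their centre line; the grasp point (between the pads) lies 19 mm behind it; z points along the fingers, y is the line along which they close (so a half turn about z gives the same grasp; the last joint's range is limited). The gripper opens to 88 mm and grips with 3 to 60 N. Pads are 18 mm wide; open, the fingers measure 123 mm over their backs; the gripper's body (75 mm by 187 mm) begins 45 mm behind the grasp point.
Start: joints at [1, 0.181, 1.607, -0, 1.354, -0.206], TCP at [205.128, 537.181, 238.714] pointing down, gripper open.
Joint ranges: [-2.99, 2.99], [-0.89, 2.07], [0.3, 2.58], [-1.14, 4.28], [0, 2.63], [-3.12, 3.12]. Speed limits (rad/s): [2.57, 2.57, 3.01, 3.14, 3.14, 3.14].

## Interface

Orientations are given as a unit quaternion [w, x, y, z].
In Python, from station import bot gives the robot as it stands. The module is installed in compiled form; this text tells all that it offers.
- The arm moves only by the tool jog_arm, never from a script. Its argument "deltas" is a list of rows, each a list of 7 numbers: the finger opening in mm, from 0 to 88.1, then the shift along the world's x, y, z in mm, then the turn, a rotation vector about the world's x, y, z in rad. A call has 1 to 20 rows; each row is the pose to reach, as a shift and turn from the pose commanded when the call began; what a row does not reach only later rows make up. A row lasts 1/12 s, in which the tool goes at most 41.7 mm and 7.16 degrees, less where a joint would pass 70% of its speed; a pose out of reach is approached as far as the arm can. A call with a gripper value outside its range is refused whole. The fingers move at their own pace and stop on an object; the grip force is fixed at half the most. Time passes only in rows, so rows that repeat a pose let the fingers close. It gives the time, the measured TCP pose, the force, the opening and the grip force at its end, in the units of the state.
- bot.get_obs(): the state, without advancing time (a new reading comes with each control period).
- bot.read_camera(name): name is "side" or "top"; returns the picture (420x560x3 uint8, blue, green, red); there is no depth.
- bot.calibration(name): a dict with "intrinsics" (3x3 intrinsics, pixels), "cam_to_world" (4x4, takes a point from camera to world coordinates). Camera axes: x right, y down, z forward; pixel columns grow to the right and rows downward; lengths in mm; the calibration is good to about 2 mm. A picture is of the moment at which its call begins. calibration takes no time and is no camera call.
- bot.close_job(): hands the job in; it is judged then, once.
Trained networks look in the newest picture that a camera, given by its name, has taken for a name from the list of things; names that differ only in an ending like _2 or _b are one class to them, and where a whole thing is asked for, a point or a joint stands for the part that bears it (a point fixed in the world has none). Each returns a list of dicts, best first, with "conf" (0 to 1); they miss things now and then, are a little off and sometimes report something else, mostly with a low value. They report only what shows in the picture. A call takes as long as a camera call.
- bot.find_in(camera, thing): "xyz" ([x, y, z] in mm, in the coordinates of the camera as it stood for that picture, good to about 4 mm: the middle of the surface that is visible of it).
- bot.regions_of(camera, thing): "pixels" (420x560 bool, what is visible of it).
The state is a dict: "time": time; "qpos": joint angles; "joint_velocities": joint speeds; "tau": joint torques, N m; "tcp_pos": TCP position; "tool_rot": TCP orientation; "force": force on the tool from outside, world axes, zero at the start; "ft_torque": the same for the moment, N m; "gripper_width": opening from 0.0 (shut) to 1.0 (fully open); "grip_force": force on a finger pad.
Only numpy, scipy, OpenCV 4.12 (cv2) and the standard library are available. Lean on these libraries where they do the work, as an engineer would, in place of code of your own. Each camera call takes 0.05 s, during which the arm holds its last target. There are 200 camera calls.

## Task

Get the sachet box ready for a colleague to restock: hook the blue refill carrier over the steel rail at its green end, then slide it along the rail, staying hooked on, until it hangs over the red stripe, and let go of it. Then pull the self-closing drawer out by its black post until the red pointer on the drawer is level with the red clip on the scale strip, and finish while still holding it there, because it springs shut when released. Leave the star cutter, the peeler and the black tumbler where they are.

Things in the scene. Friction and masses are not known exactly. Their poses are not given: they have to be found in the camera images.
- station: fixed light-wood sachet box, 120 (x) x 300 (y) x 60 mm high, with a rail above it. Origin: centre of its underside, on the table; +z up, -x its front (drawer side, towards the robot), +y left. A steel scale strip, 24 mm wide, 8 mm high, lies on the table at y = -137 mm and runs forward from the box to x = -150 mm
- rail_green (a point): middle of the green band (50 mm long, the loading end) on the rail, on the rail's axis; station axes. The level steel rail, 12 mm in diameter, runs along station y at x = +42 mm, 180 mm high, between 12 mm posts at y = +-142 mm. The green middle is at y = +80 mm; the carrier is 70 mm wide, so hook it on there within 25 mm to clear the post
- rail_mark: flat red stripe, 112 (x) x 10 (y) x 2 mm, lying across the top of the box under the rail, fixed, axes parallel to the station's; origin under its centre. The carrier shall hang with its centre over it (same y in the station's frame). It lies 75 to 175 mm to the right (-y) of the middle of the green band
- pull_mark: upright red clip, 6 (x) x 28 (y) x 18 mm high, on the scale strip to the right of the drawer, axes parallel to those of the station; origin under its centre, on the table. The drawer pointer shall be level with it (same x in the station's frame). Fixed
- carrier: blue hanging carrier, about 0.2 kg, standing upright on the table, hook open to its +x. Origin: centre of its underside. A bin 44 (x) x 70 (y) x 34 mm high, with fixed sachets up to 43 mm high; from its -x side a flat bar rises to a roof-shaped hook (inverted V, ridge along y) over the bin. Above the ridge an upright black grip block, 16 (x) x 26 (y) mm, from z = 120 to 162 mm
- hook_seat (a point): on the carrier, 105 mm above its underside on its middle line: where the rail's axis lies when it hangs seated. The hook's lip at x = +20 to +25 mm reaches down to z = 78 mm, the bar's inner side is at x = -18 mm. The rail enters level from +x between sachets (43 mm) and lip (78 mm): come with this point 40 mm above the rail axis, move on over it, lower until it seats
- carrier_grip (a point): on the carrier, in the black grip block, 145 mm above its underside on its middle line; carrier axes
- drawer (a joint): how far the drawer is pulled out towards the station's -x, m; 0 shut, 0.08 at the stop. A spring pulls it shut: about 3 N when shut, rising by 0.9 N per 10 mm
- drawer_post (a point): on the drawer's pull, an upright round black post, 20 mm in diameter, 16 to 80 mm above the table, 50 mm in front of the drawer's wooden front (56 mm high); it stands on a 14 mm wide bar at 18 to 26 mm height that joins it to the front. This point is on its axis, 56 mm above the table; station axes. The hanging carrier begins 139 mm behind the shut post
- drawer_pointer (a point): centre of the red pointer, 4 (x) x 10 (y) x 24 mm, on the right-hand end of the drawer front; it moves with the drawer; station axes. Shut, it is at x = -70 mm of the station
- cutter_star: tin star cookie cutter, 62 mm, 23 mm high, to be left alone; origin under its centre
- peeler: black peeler, 170 x 25 x 18 mm, to be left alone; origin under its centre
- black_cup: black tumbler standing upside down, 84 mm wide, 97 mm high, to be left alone; origin under its centre

How it is judged (in metres and radians):
On the way, in this order (a step that is already met when the one before it is completed fails the run):
1. the carrier is hooked over the rail within the green end (x of hook_seat in the frame of station between 0.03 and 0.054 m and z of hook_seat in the frame of station between 0.17 and 0.196 m and y of hook_seat in the frame of station between 0.05 and 0.11 m and angle between carrier's own z axis and vertical below 0.3 rad), for 0.2 s.
2. still hooked on, the carrier slides along the rail towards the stripe (its centre passes 45 to 15 mm short of it) (x of hook_seat in the frame of station between 0.03 and 0.054 m and z of hook_seat in the frame of station between 0.17 and 0.196 m and y of hook_seat in the frame of rail_mark between 0.015 and 0.045 m), for 0.05 s.
3. the carrier hangs on the rail over the red stripe, untouched (x of hook_seat in the frame of station between 0.032 and 0.052 m and z of hook_seat in the frame of station between 0.171 and 0.189 m and contact force between carrier and station above 0.3 N and angle between carrier's own z axis and vertical below 0.3 rad and y of hook_seat in the frame of rail_mark between -0.012 and 0.012 m and contact force between each of the arm, the fingers and carrier below 0.05 N), for 0.2 s.
At the end, for the whole second after the job is handed in: The carrier hangs seated on the rail (within 10 mm), less than 0.3 rad off upright, its centre within 12 mm of the red stripe along the rail, at rest and untouched; the drawer's pointer is within 6 mm of the red clip along the pull and still, and the fingers hold the drawer with more than 2 N (all of step 3 and x of drawer_pointer in the frame of pull_mark between -0.006 and 0.006 m and velocity of joint drawer between -0.01 and 0.01 m/s and contact force between the fingers and drawer above 2 N and linear speed of carrier below 0.02 m/s); the arm keeps its last pose, push and grip.
It fails at once if the star cutter is moved by more than 25 mm (distance of cutter_star from where it was at the start of the episode above 0.025 m).
It fails at once if the peeler is moved by more than 25 mm (distance of peeler from where it was at the start of the episode above 0.025 m).
It fails at once if the black tumbler is moved by more than 25 mm (distance of black_cup from where it was at the start of the episode above 0.025 m).
It also fails if it takes over 58 s, if anything falls off the work surface, if the arm or the gripper's body presses on something with over 40 N, if the wrist force passes 120 N, or if a joint passes its speed limit or range.

## Working session

There is one attempt and no reset: what is moved stays moved. The work goes in short steps, Python scripts to look and compute and a tool call to move; the robot and the scene stay as the last step left them, time stands still between calls to the robot, and variables do not carry over. Pictures are saved under pics/ and viewed, at most 11 in all, crops included, and the job is handed in when it is done.

Besides the shell and the picture viewer there is one more tool, called after "Emit:" in YAML: its name, and indented under it one key for each argument. jog_arm: Moves the arm, as the interface text tells. Its arguments: {"type":"object","properties":{"deltas":{"type":"array"}},"required":["deltas"]}

```bash
mkdir -p pics
cat > h.py <<'E'
import numpy as np, cv2
from station import bot
def w(cam,p):
    T=np.array(bot.calibration(cam)["cam_to_world"]); return (T@np.r_[p,1])[:3]
def proj(cam,P):
    c=bot.calibration(cam);T=np.linalg.inv(np.array(c["cam_to_world"]));q=(T@np.r_[P,1])[:3];u=np.array(c["intrinsics"])@q;return u[:2]/u[2]
def ray(cam,uv,z):
    c=bot.calibration(cam);T=np.array(c["cam_to_world"]);d=T[:3,:3]@np.linalg.inv(np.array(c["intrinsics"]))@np.r_[uv,1];o=T[:3,3];return o+d*(z-o[2])/d[2]
E
python3 - <<'E'
from h import *
ims=[]
for c in ("side","top"):
    im=bot.read_camera(c);cv2.imwrite(f"pics/{c}0.png",im)
    print(c,np.round(np.array(bot.calibration(c)["cam_to_world"]),2).tolist())
    for t in "station rail_mark pull_mark carrier carrier_grip drawer_post drawer_pointer cutter_star peeler black_cup".split():
        print(c,t,[(round(r["conf"],2),np.round(w(c,r["xyz"])).tolist()) for r in bot.find_in(c,t)[:2]])
print(bot.get_obs())
E
```

```text
side [[0.89, -0.19, 0.4, 9.39], [-0.45, -0.36, 0.82, -956.82], [-0.01, -0.91, -0.41, 609.94], [0.0, 0.0, 0.0, 1.0]]
side station [(0.8, [583.0, -99.0, 65.0])]
side rail_mark [(0.23, [416.0, 160.0, 33.0])]
side pull_mark [(0.64, [496.0, -192.0, 12.0]), (0.4, [586.0, -100.0, 63.0])]
side carrier [(0.56, [416.0, 157.0, 31.0])]
side carrier_grip []
side drawer_post [(0.56, [532.0, -59.0, 42.0])]
side drawer_pointer [(0.98, [536.0, -59.0, 41.0])]
side cutter_star [(0.86, [391.0, -223.0, 12.0])]
side peeler [(0.57, [369.0, -63.0, 12.0]), (0.46, [606.0, 254.0, 53.0])]
side black_cup [(0.76, [608.0, 248.0, 51.0])]
top [[-0.02, -0.99, 0.17, 376.46], [-1.0, 0.02, 0.0, 14.55], [-0.01, -0.17, -0.99, 1020.0], [0.0, 0.0, 0.0, 1.0]]
top station [(0.84, [598.0, -38.0, 60.0])]
top rail_mark [(0.73, [609.0, -61.0, 66.0])]
top pull_mark [(0.64, [388.0, -222.0, 22.0]), (0.46, [493.0, -189.0, 14.0])]
top carrier [(0.59, [421.0, 166.0, 45.0])]
top carrier_grip [(0.89, [417.0, 164.0, 44.0])]
top drawer_post [(0.66, [530.0, -48.0, 58.0])]
top drawer_pointer [(0.64, [533.0, -46.0, 53.0])]
top cutter_star [(0
[... 228 characters left out ...]
rray([ 9.99688250e-01,  1.80779948e-01,  1.60696274e+00,  2.00497961e-05,
        1.35378713e+00, -2.06319691e-01]), 'joint_velocities': array([ 1.49360283e-03,  6.00504942e-05,  1.10658187e-04,  2.81223714e-03,
       -1.53853928e-03, -1.11439903e-03]), 'tau': array([ 1.61722546e-04, -4.33836794e+01, -3.42186677e+01,  7.03882333e-02,
        3.07815371e-02, -4.94282051e-05]), 'tcp_pos': array([205.14220249, 537.20266306, 238.74377601]), 'tool_rot': array([2.84753354e-06, 1.81386692e-01, 9.83411850e-01, 3.27836055e-05]), 'force': array([-0.58542405,  0.50571252,  0.64536682]), 'ft_torque': array([-0.02516774,  0.03326452,  0.02953568]), 'grip_force': 0.0, 'gripper_width': 0.9991401983841095}
```

View pics/side0.png

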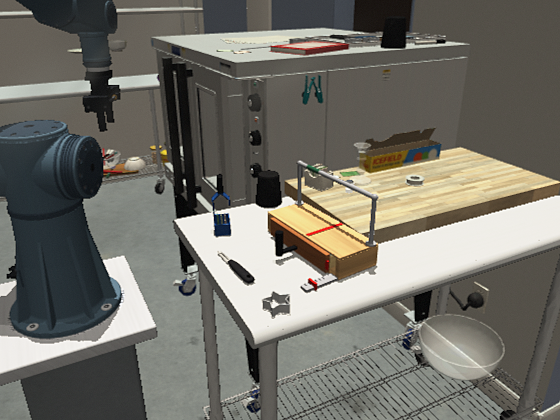

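View pics/top0.png

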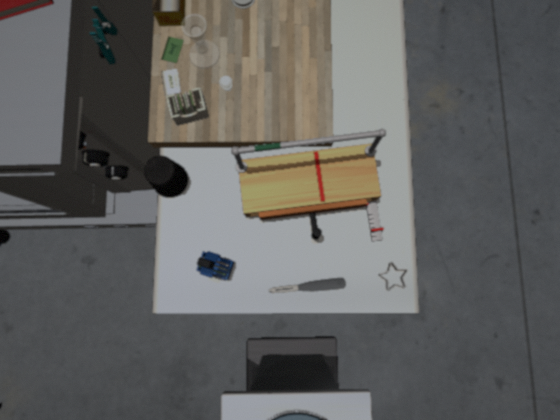

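The side view shows the carrier at (222,215), the drawer post at (280,243), the clip at (314,283) and the stripe at (323,230). In the top view the box is slightly yawed, the rail runs (237,152)-(383,133), the stripe is at (320,176), the post top at (316,234), the clip at (376,230) and the carrier at (215,265), also yawed. I'll zoom in.

Run:
```python
from h import *
im=cv2.imread("pics/top0.png")
cv2.imwrite("pics/t1.png",cv2.resize(im[120:250,228:398],None,fx=4.6,fy=4.6,interpolation=cv2.INTER_CUBIC))
a=cv2.resize(im[240:290,185:245],None,fx=6,fy=6,interpolation=cv2.INTER_CUBIC)
s=cv2.imread("pics/side0.png")
b=cv2.resize(s[168:240,200:250],None,fx=6,fy=6,interpolation=cv2.INTER_CUBIC)
o=np.zeros((440,680,3),np.uint8);o[:300,:360]=a;o[:432,370:670]=b
cv2.imwrite("pics/t2.png",o)
```

```text
(no output)
```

View pics/t1.png

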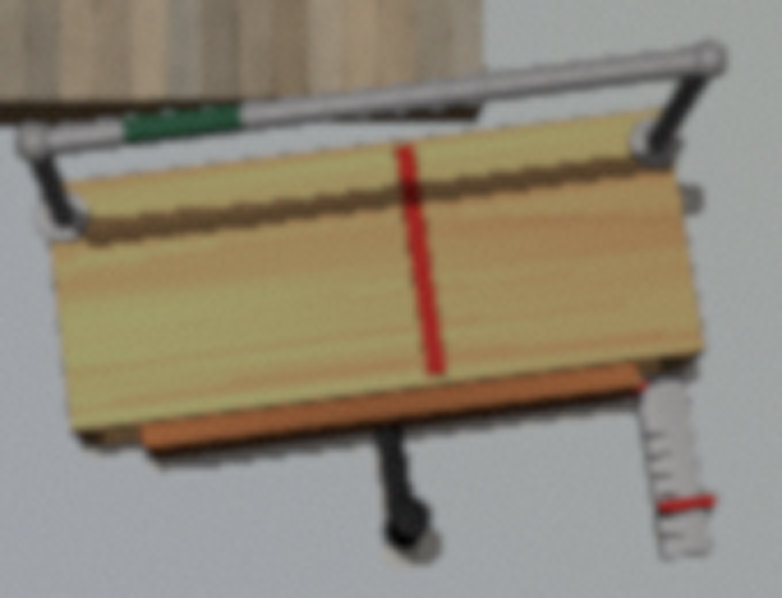

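View pics/t2.png

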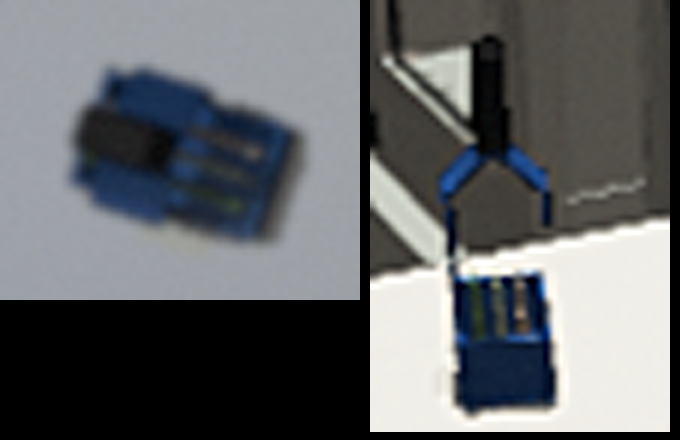

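The zoom gives the rail ends at crop (35,140) and (710,58), the stripe at (405,147)-(436,373) and the clip at (687,502). The carrier's hook opens to image right in the side view, so its yaw is about -0.27. Next I'll fit the poses.

```bash
cat > fit.py <<'E'
from h import *
from scipy.optimize import least_squares
def fit(obs,x0):
    # obs: (cam, uv, local xyz, weight)
    def P(p,l):
        c,s=np.cos(p[2]),np.sin(p[2]);return [p[0]+c*l[0]-s*l[1],p[1]+s*l[0]+c*l[1],l[2]]
    f=lambda p:np.concatenate([(proj(c,P(p,l))-uv)*k for c,uv,l,k in obs])
    r=least_squares(f,x0,loss="soft_l1",x_scale=[10,10,.1]);return r.x,np.round(f(r.x).reshape(-1,2),1).tolist()
E
python3 - <<'E'
from fit import *
t=lambda x,y:np.array([228+x/4.6,120+y/4.6])
obs=[("top",t(35,140),(42,142,182),1),("top",t(710,58),(42,-142,182),1),("top",t(72,432),(-60,150,60),1),("top",t(702,350),(-60,-150,60),1)]
s,r=fit(obs,[598,-38,.12]);print("station",s,r)
R=lambda a:np.array([[np.cos(a),-np.sin(a)],[np.sin(a),np.cos(a)]])
loc=lambda p:R(s[2]).T@(np.array(p[:2])-s[:2])
glob=lambda p:R(s[2])@np.array(p)+s[:2]
print("stripe",[loc(ray("top",t(*a),62)) for a in [(405,147),(436,373)]])
print("clip",loc(ray("top",t(687,502),18)), "green",loc(ray("top",t(183,122),184)),glob([42,80]))
print("post top",loc(ray("top",t(407,525),80)), "pull find",loc([496,-192]),"stripe find",loc([609,-61]))
im=cv2.imread("pics/top0.png").astype(int);red=(im[...,2]>130)&(im[...,1]<90)&(im[...,0]<90)
yy,xx=np.nonzero(red)
for n,m in (("stripe",(xx<345)&(xx>300)&(yy>145)&(yy<210)),("clip",(xx>365)&(yy>215)&(yy<240)&(xx<390))):
    print(n,m.sum(),loc(ray("top",(xx[m].mean(),yy[m].mean()),62 if n=="stripe" else 17)))
q=lambda x,y:np.array([185+x/6,240+y/6]); v=lambda x,y:np.array([200+(x-370)/6,168+y/6])
c=[("top",q(270,238),(-22,-35,34),1),("top",q(293,135),(22,-35,34),1),("top",q(125,136),(0,0,143),1),
("side",v(488,95),(0,0,142),1),("side",v(458,408),(-22,-35,0),1),("side",v(552,405),(22,-35,0),1)]
k,r=fit(c,[420,165,-.27]);print("carrier",k,r)
E
```

```text
station [ 6.04360201e+02 -3.82545125e+01  1.06895050e-01] [[-0.1, 0.4], [-0.3, 0.1], [-0.4, -0.5], [1.0, -0.1]]
stripe [array([ 54.70730214, -23.16999101]), array([-55.35528936, -22.54342683])]
clip [-125.73099916 -138.37982638] green [42.0027854 79.6666383] [637.58514459  45.7699074 ]
post top [-126.03752382    2.07875209] pull find [-124.14504972 -141.30681076] stripe find [  2.18656329 -23.11068749]
stripe 297 [-27.99292639 -22.63468315]
clip 24 [-124.77877641 -137.85774262]
carrier [ 4.19523645e+02  1.67363627e+02 -3.44587849e-01] [[-2.8, 1.1], [0.3, -1.3], [0.9, 0.7], [0.0, -1.6], [0.1, 0.2], [0.6, -0.4]]
```

The station fit is good: (604, -38), yaw 0.107. The stripe is at station y=-23 and the clip at x=-125. I'll move above the carrier.

Emit:
jog_arm:
  deltas:
    - [88,215,-370,-39,0,0,0.04]
    - [88,215,-370,-39,0,0,0.04]
    - [88,215,-370,-39,0,0,0.04]
    - [88,215,-370,-39,0,0,0.04]
    - [88,215,-370,-39,0,0,0.04]
    - [88,215,-370,-39,0,0,0.04]
    - [88,215,-370,-39,0,0,0.04]
    - [88,215,-370,-39,0,0,0.04]
    - [88,215,-370,-39,0,0,0.04]
    - [88,215,-370,-39,0,0,0.04]
    - [88,215,-370,-39,0,0,0.04]
    - [88,215,-370,-39,0,0,0.04]
    - [88,215,-370,-39,0,0,0.04]

```text
time: 2.18
tcp_pos: [420.3, 166.7, 199.7]
tool_rot: [-0.0, 0.163, 0.987, 0.0]
force: [0.2, 1.1, 0.3]
gripper_width: 0.997
grip_force: 0.0
```

Run:
```python
from h import *
S=bot.read_camera("side");T=bot.read_camera("top")
print(bot.get_obs()["tcp_pos"],bot.get_obs()["time"])
p=bot.get_obs()["tcp_pos"];print(proj("side",p),proj("top",p))
a=cv2.resize(S[140:240,190:265],None,fx=5,fy=5,interpolation=cv2.INTER_CUBIC)
b=cv2.resize(T[230:290,180:260],None,fx=5,fy=5,interpolation=cv2.INTER_CUBIC)
o=np.zeros((500,780,3),np.uint8);o[:,:375]=a;o[:300,380:780]=b;cv2.imwrite("pics/g1.png",o)
```

```text
[419.66072608 167.92462622 199.7585153 ] 2.2833
[218.46492233 161.62964811] [200.92895266 261.87267672]
```

View pics/g1.png

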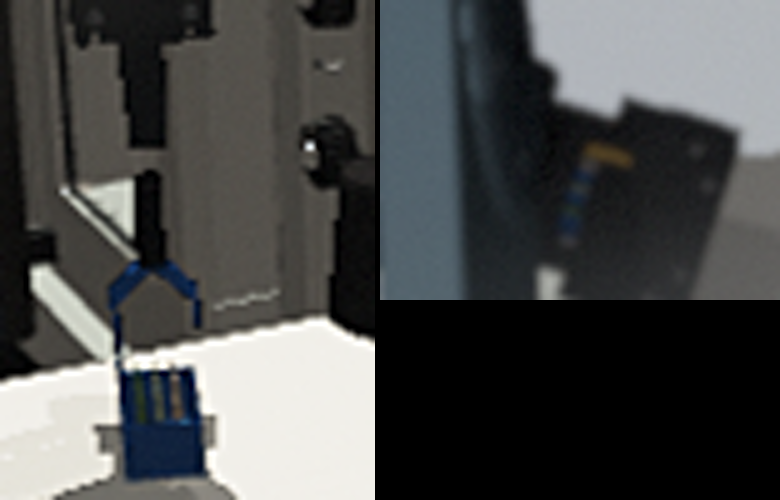

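The fingers (side crop x≈147) are lined up over the grip block (x≈148). I'll lower and grip.

Emit:
jog_arm:
  deltas:
    - [88,0,0,-37,0,0,0]
    - [88,0,0,-73,0,0,0]
    - [88,0,0,-73,0,0,0]
    - [20,0,0,-73,0,0,0]
    - [20,0,0,-73,0,0,0]
    - [20,0,0,-73,0,0,0]
    - [20,0,0,-73,0,0,0]
    - [20,0,0,-73,0,0,0]
    - [20,0,0,-73,0,0,0]
    - [20,0,0,-73,0,0,0]

```text
time: 3.12
tcp_pos: [420.5, 167.2, 127.3]
tool_rot: [0.001, 0.162, 0.987, 0.0]
force: [-1.1, 1.0, -0.1]
gripper_width: 0.496
grip_force: 0.0
```

Emit:
jog_arm:
  deltas:
    - [20,0,0,0,0,0,0]
    - [20,0,0,0,0,0,0]
    - [20,0,0,0,0,0,0]
    - [20,0,0,0,0,0,0]
    - [20,0,0,0,0,0,0]
    - [20,0,0,0,0,0,0]
    - [20,0,0,0,0,0,0]

```text
time: 3.7
tcp_pos: [420.1, 167.2, 126.6]
tool_rot: [-0.0, 0.162, 0.987, -0.0]
force: [1.2, 0.2, -1.6]
gripper_width: 0.295
grip_force: 29.8
```

Emit:
jog_arm:
  deltas:
    - [20,0,0,40,0,0,0]
    - [20,0,0,80,0,0,0]
    - [20,0,0,115,0,0,0.06]
    - [20,40,-33,115,0,0,0.17]
    - [20,70,-57,115,0,0,0.28]
    - [20,100,-82,115,0,0,0.38]
    - [20,130,-107,115,0,0,0.432]
    - [20,148,-122,115,0,0,0.432]
    - [20,156,-128,115,0,0,0.432]
    - [20,156,-128,115,0,0,0.432]
    - [20,156,-128,115,0,0,0.432]

```text
time: 4.62
tcp_pos: [575.2, 39.6, 240.8]
tool_rot: [-0.001, -0.053, 0.999, 0.0]
force: [0.5, 0.7, -1.2]
gripper_width: 0.289
grip_force: 29.9
```

Run:
```python
from h import *
S=bot.read_camera("side");T=bot.read_camera("top");cv2.imwrite("pics/S2.png",S)
o=bot.get_obs();print(o["tcp_pos"],o["tool_rot"],o["force"],o["gripper_width"],o["time"])
cv2.imwrite("pics/g2.png",cv2.resize(S[120:260,230:400],None,fx=4.2,fy=4.2,interpolation=cv2.INTER_CUBIC))
st=np.array([604.4,-38.3]);c,s=np.cos(.107),np.sin(.107);g=lambda x,y,z:[st[0]+c*x-s*y,st[1]+s*x+c*y,z]
f=lambda P:np.round((proj("side",P)-[230,120])*4.2).tolist()
print("rail",f(g(42,80,180)),f(g(42,142,180)),f(g(42,-142,180)))
x,y,z=o["tcp_pos"];d=z-126.6
for l in [(-22,-35,0),(22,-35,0),(-22,-35,34),(22,-35,34),(0,0,162),(0,0,105),(0,0,120),(22,0,78),(-18,0,60)]:
    print(l,f([x+c*l[0]-s*l[1],y+s*l[0]+c*l[1],l[2]+d]))
```

```text
[574.81670453  40.48205198 241.36373644] [-6.86462893e-04 -5.41211190e-02  9.98534092e-01  3.15985095e-04] [-0.88294224  0.02664707 -1.85083405] 0.2913813619369031 4.7167
rail [354.0, 206.0] [295.0, 179.0] [608.0, 323.0]
(-22, -35, 0) [272.0, 352.0]
(22, -35, 0) [331.0, 336.0]
(-22, -35, 34) [273.0, 300.0]
(22, -35, 34) [332.0, 284.0]
(0, 0, 162) [271.0, 71.0]
(0, 0, 105) [270.0, 164.0]
(0, 0, 120) [270.0, 140.0]
(22, 0, 78) [299.0, 199.0]
(-18, 0, 60) [245.0, 240.0]
```

View pics/g2.png

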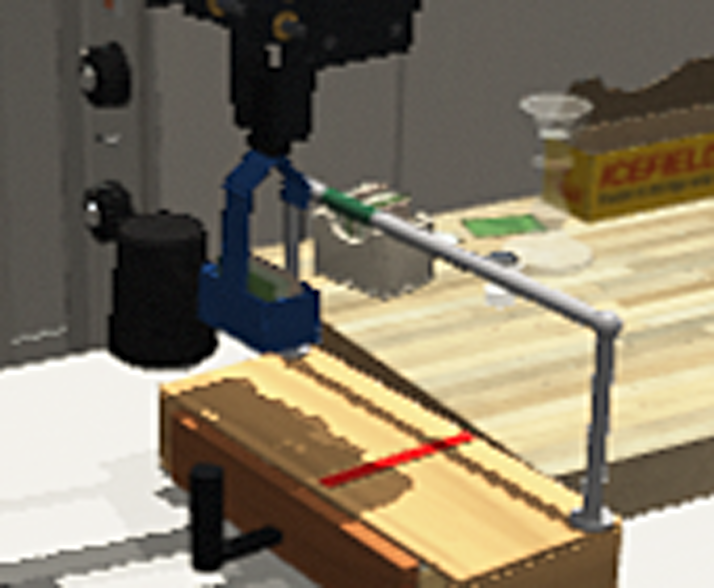

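The carrier is in the gripper in front of the rail with its bin corner at (273,352), and the lip is just short of the green band at (348,204). I'll check its yaw.

Run:
```python
from fit import *
v=lambda x,y:np.array([230+x/4.2,120+y/4.2]);d=114.5
c=[("side",v(*a),l,1) for a,l in [((273,352),(-22,-35,d)),((320,338),(22,-35,d)),((320,288),(22,-35,d+34)),((272,303),(-22,-35,d+34)),((200,313),(-22,35,d)),((202,267),(-22,35,d+34)),((274,148),(0,0,120+d))]]
print(fit(c,[575,40,.1]))
print(fit(c[:6],[575,40,.1]))
S=[("side",v(*a),l,1) for a,l in [((607,322),(42,-142,181)),((322,190),(42,105,180)),((375,217),(42,55,180)),((162,385),(-60,150,60)),((600,520),(42,-142,60)),((322,484),(-56,-23,62)),((470,437),(56,-23,62))]]
print(fit(S,[604,-38,.1]))
```

```text
(array([5.70599358e+02, 3.91413415e+01, 1.41082078e-01]), [[-0.8, 0.7], [1.7, -0.2], [2.0, -0.6], [-0.4, -0.1], [0.4, 1.1], [-0.2, 0.0], [-2.1, -1.5]])
(array([5.70392455e+02, 4.04412680e+01, 1.47682266e-01]), [[-1.0, 0.5], [1.4, -0.4], [1.7, -0.7], [-0.6, -0.3], [0.0, 1.0], [-0.5, -0.1]])
(array([ 6.02885102e+02, -3.98168315e+01,  1.23313454e-01]), [[0.7, -0.1], [0.9, 1.6], [0.3, 0.5], [-2.0, -0.2], [-1.7, 0.1], [0.4, -0.3], [-0.1, -0.9]])
```

Emit:
jog_arm:
  deltas:
    - [20,20,2,0,0,0,0]
    - [20,40,4,0,0,0,0]
    - [20,55,6,0,0,0,0]
    - [20,62,7,0,0,0,0]
    - [20,62,7,0,0,0,0]
    - [20,62,7,0,0,0,0]

```text
time: 5.22
tcp_pos: [637.2, 47.1, 241.6]
tool_rot: [-0.001, -0.054, 0.999, 0.0]
force: [0.6, -0.0, -2.1]
gripper_width: 0.294
grip_force: 29.9
```

No contact so far, so I'll lower 36 mm.

Emit:
jog_arm:
  deltas:
    - [20,0,0,-12,0,0,0]
    - [20,0,0,-24,0,0,0]
    - [20,0,0,-32,0,0,0]
    - [20,0,0,-36,0,0,0]
    - [20,0,0,-36,0,0,0]

```text
time: 5.63
tcp_pos: [637.7, 46.1, 204.5]
tool_rot: [-0.001, -0.053, 0.999, 0.0]
force: [-0.7, 0.2, -2.4]
gripper_width: 0.296
grip_force: 29.9
```

Emit:
jog_arm:
  deltas:
    - [20,0,0,-2,0,0,0]
    - [20,0,0,-3,0,0,0]
    - [20,0,0,-4,0,0,0]
    - [20,0,0,-5,0,0,0]
    - [20,0,0,-5,0,0,0]

```text
time: 6.05
tcp_pos: [639.4, 46.1, 202.0]
tool_rot: [0.002, -0.054, 0.999, -0.0]
force: [3.4, -0.1, 3.8]
gripper_width: 0.293
grip_force: 29.9
```

Run:
```python
from h import *
S=bot.read_camera("side")
o=bot.get_obs();print(o["tcp_pos"],o["tool_rot"],o["force"],o["gripper_width"],o["time"])
cv2.imwrite("pics/g3.png",cv2.resize(S[120:260,230:400],None,fx=4.2,fy=4.2,interpolation=cv2.INTER_CUBIC))
```

```text
[639.33432512  46.08031876 202.00805646] [ 1.68402542e-03 -5.35467045e-02  9.98563900e-01 -2.28861646e-04] [4.54804449 0.20889898 5.57374649] 0.2918283610323531 6.1
```

View pics/g3.png

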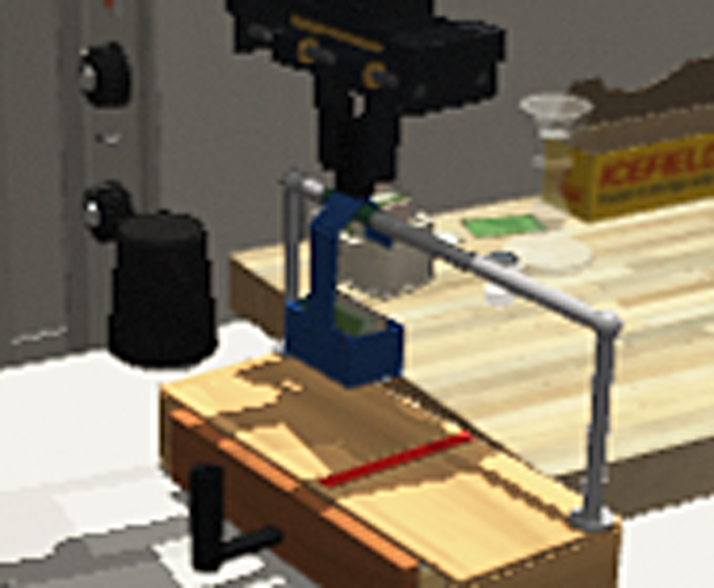

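The hook sits over the green band with upward contact force. The +x force means the rail lies slightly further +x. I'll slide it 103 mm along the rail with a small +x correction.

Emit:
jog_arm:
  deltas:
    - [20,2,0,0,0,0,0]
    - [20,2,0,0,0,0,0]
    - [20,2,0,0,0,0,0]
    - [20,3,-10,0,0,0,0]
    - [20,4,-20,0,0,0,0]
    - [20,5,-30,0,0,0,0]
    - [20,6,-40,0,0,0,0]
    - [20,7,-50,0,0,0,0]
    - [20,8,-60,0,0,0,0]
    - [20,10,-70,0,0,0,0]
    - [20,11,-80,0,0,0,0]
    - [20,12,-90,0,0,0,0]
    - [20,13,-98,0,0,0,0]
    - [20,13,-102,0,0,0,0]
    - [20,13,-102,0,0,0,0]
    - [20,13,-102,0,0,0,0]

```text
time: 7.43
tcp_pos: [651.4, -55.8, 200.9]
tool_rot: [0.0, -0.054, 0.999, 0.0]
force: [3.6, 1.4, 4.2]
gripper_width: 0.291
grip_force: 29.9
```

Run:
```python
from h import *
S=bot.read_camera("side")
o=bot.get_obs();print(o["tcp_pos"],o["tool_rot"],o["force"],o["gripper_width"],o["time"])
x,y=o["tcp_pos"][:2]-[604.4,-38.3];c,s=np.cos(.107),np.sin(.107);print("station",c*x+s*y,-s*x+c*y)
cv2.imwrite("pics/g4.png",cv2.resize(S[120:260,230:400],None,fx=4.2,fy=4.2,interpolation=cv2.INTER_CUBIC))
```

```text
[651.42369553 -55.82131996 200.95910774] [ 4.00969683e-04 -5.35799088e-02  9.98563480e-01 -9.48866877e-05] [2.81352632 0.78961656 3.97591707] 0.29418073328172195 7.4833
station 44.88355922244967 -22.44305473027122
```

View pics/g4.png

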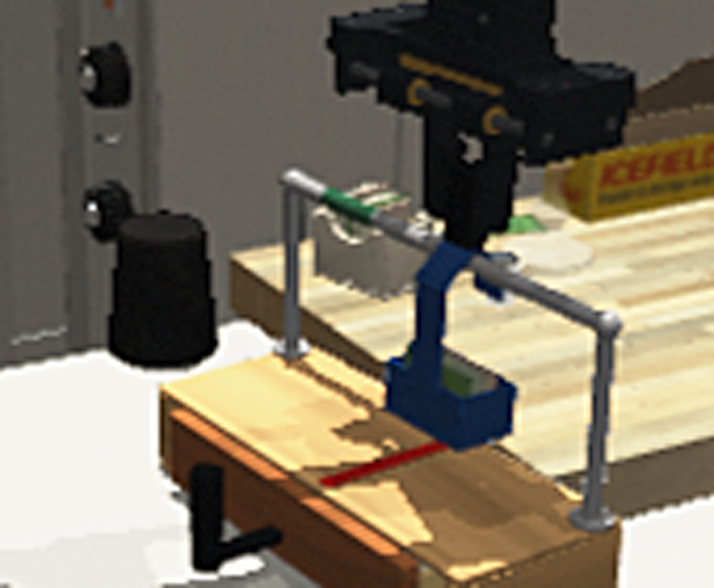

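The carrier hangs on the rail above the stripe. Its bin corners are at (460,448), (513,427) and (388,407). A quick check against the stripe before I release it:

Run:
```python
from fit import *
v=lambda x,y:np.array([230+x/4.2,120+y/4.2]);d=75
c=[("side",v(*a),l,1) for a,l in [((460,448),(-22,-35,d)),((513,429),(22,-35,d)),((515,383),(22,-35,d+34)),((460,403),(-22,-35,d+34)),((388,407),(-22,35,d)),((388,360),(-22,35,d+34))]]
k,r=fit(c,[650,-56,.1]);print(k,r)
for st in ([602.9,-39.8,.123],[604.4,-38.3,.107]):
    x,y=k[:2]-st[:2];C,s=np.cos(st[2]),np.sin(st[2]);print(C*x+s*y,-s*x+C*y)
```

```text
[ 6.45215750e+02 -5.68510361e+01  8.25970535e-02] [[-0.6, 0.8], [0.7, 1.0], [1.0, -0.4], [0.1, -1.0], [-0.8, 0.1], [-0.3, -0.8]]
39.90406274034414 -22.113939243119273
38.60114770704074 -22.803898481088737
```

Within 1 mm of the stripe. I'll release and rise.

Emit:
jog_arm:
  deltas:
    - [20,0,0,2,0,0,0]
    - [20,0,0,2,0,0,0]
    - [60,0,0,2,0,0,0]
    - [60,0,0,2,0,0,0]
    - [60,0,0,2,0,0,0]
    - [60,0,0,2,0,0,0]
    - [60,0,0,2,0,0,0]
    - [60,0,0,2,0,0,0]
    - [60,0,0,2,0,0,0]
    - [60,0,0,12,0,0,0]
    - [60,0,0,32,0,0,0]
    - [60,0,0,60,0,0,0]
    - [60,0,0,75,0,0,0]
    - [60,0,0,75,0,0,0]
    - [60,0,0,75,0,0,0]
    - [60,0,0,75,0,0,0]

```text
time: 8.82
tcp_pos: [650.6, -55.7, 274.7]
tool_rot: [-0.001, -0.054, 0.999, 0.0]
force: [-1.2, -0.5, 0.0]
gripper_width: 0.68
grip_force: 0.0
```

Run:
```python
from h import *
S=bot.read_camera("side")
o=bot.get_obs();print(o["tcp_pos"],o["tool_rot"],o["force"],o["gripper_width"],o["time"],o["qpos"])
cv2.imwrite("pics/g5.png",cv2.resize(S[120:260,230:400],None,fx=4.2,fy=4.2,interpolation=cv2.INTER_CUBIC))
# post axis from side image: bottom/top of post; top view of post top
st=np.array([604.4,-38.3]);c,s=np.cos(.107),np.sin(.107)
loc=lambda p:(c*(p[0]-st[0])+s*(p[1]-st[1]),-s*(p[0]-st[0])+c*(p[1]-st[1]))
v=lambda x,y:np.array([230+x/4.2,120+y/4.2])
for Y in (0,10,20,-10): 
  P=[st[0]+c*-118-s*Y,st[1]+s*-118+c*Y]; print(Y,[np.round((proj("side",[*P,z])-[230,120])*4.2) for z in (80,16)],np.round((proj("top",[*P,80])-[228,120])*4.6))
```

```text
[650.31430126 -55.61628453 273.99920236] [-1.28230932e-03 -5.35726405e-02  9.98563046e-01  4.13350802e-04] [ 0.08181     0.40090562 -0.44929924] 0.6782210952201125 8.8667 [-2.66782254e-01  3.28018686e-01  1.35536826e+00 -2.31741234e-05
  1.46090018e+00 -1.94477270e+00]
0 [array([212., 466.]), array([213., 563.])] [409. 507.]
10 [array([203., 459.]), array([203., 556.])] [387. 510.]
20 [array([193., 452.]), array([194., 549.])] [365. 512.]
-10 [array([222., 472.]), array([222., 570.])] [431. 504.]
```

View pics/g5.png

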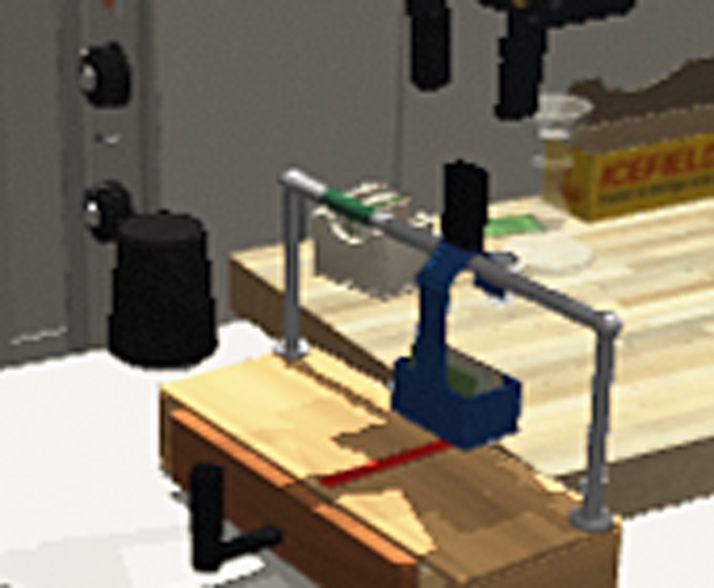

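The carrier hangs free and upright over the stripe. The post is seen at crop x≈206, top ≈467, which puts it at station (-122, 0), or world (483, -51). I'll move over it with a -90° turn so the fingers close along the pull.

Emit:
jog_arm:
  deltas:
    - [46,-40,1,0,0,0,-0.12]
    - [46,-80,2,0,0,0,-0.24]
    - [46,-120,3,0,0,0,-0.36]
    - [46,-150,4,0,0,0,-0.48]
    - [46,-168,4,-20,0,0,-0.6]
    - [46,-168,4,-50,0,0,-0.72]
    - [46,-168,4,-80,0,0,-0.84]
    - [46,-168,4,-110,0,0,-0.96]
    - [46,-168,4,-140,0,0,-1.08]
    - [46,-168,4,-160,0,0,-1.2]
    - [46,-168,4,-165,0,0,-1.32]
    - [46,-168,4,-165,0,0,-1.44]
    - [46,-168,4,-165,0,0,-1.56]
    - [46,-168,4,-165,0,0,-1.571]
    - [46,-168,4,-165,0,0,-1.571]
    - [46,-168,4,-165,0,0,-1.571]

```text
time: 10.2
tcp_pos: [482.7, -51.7, 110.2]
tool_rot: [-0.001, 0.667, 0.745, -0.0]
force: [0.0, -0.6, -0.6]
gripper_width: 0.522
grip_force: 0.0
```

Run:
```python
from h import *
S=bot.read_camera("side")
o=bot.get_obs();print(o["tcp_pos"],o["tool_rot"],o["force"],o["gripper_width"],o["time"])
cv2.imwrite("pics/g6.png",cv2.resize(S[150:290,230:400],None,fx=4.2,fy=4.2,interpolation=cv2.INTER_CUBIC))
print((proj("side",o["tcp_pos"])-[230,150])*4.2,(proj("side",o["tcp_pos"]-[0,0,30])-[230,150])*4.2)
```

```text
[482.83192775 -51.71134225 110.40269709] [-3.10389806e-04  6.67246722e-01  7.44836696e-01 -1.14659856e-04] [0.71684348 0.31375499 0.32738564] 0.5184676070599755 10.25
[206.19371765 293.83534075] [206.39333046 341.15472377]
```

View pics/g6.png

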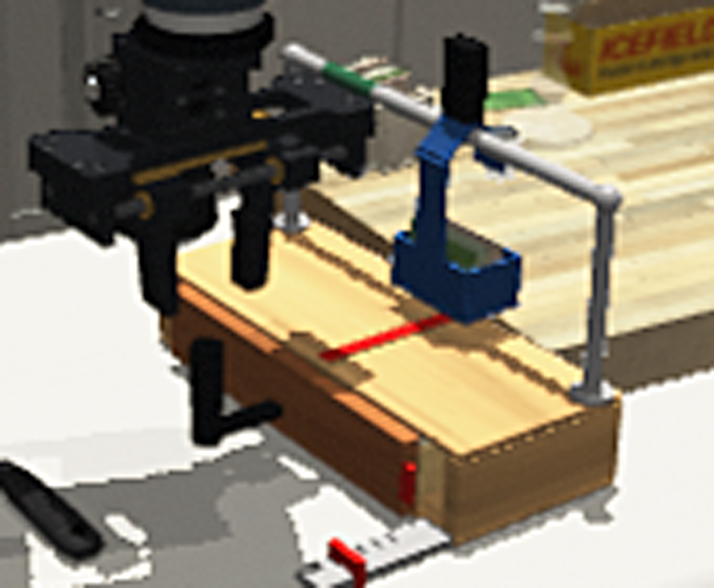

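The post top at (207,343) matches the tool axis projected to post-top height (206,341). I'll descend and close.

Emit:
jog_arm:
  deltas:
    - [46,0,0,-25,0,0,0]
    - [46,0,0,-50,0,0,0]
    - [46,0,0,-68,0,0,0]
    - [46,0,0,-73,0,0,0]
    - [46,0,0,-73,0,0,0]
    - [10,0,0,-73,0,0,0]
    - [10,0,0,-73,0,0,0]
    - [10,0,0,-73,0,0,0]
    - [10,0,0,-73,0,0,0]
    - [10,0,0,-73,0,0,0]
    - [10,0,0,-73,0,0,0]
    - [10,0,0,-73,0,0,0]
    - [10,0,0,-73,0,0,0]

```text
time: 11.33
tcp_pos: [484.3, -52.1, 38.7]
tool_rot: [0.001, 0.668, 0.744, 0.001]
force: [1.7, 1.3, 6.0]
gripper_width: 0.215
grip_force: 30.0
```

Emit:
jog_arm:
  deltas:
    - [10,-8,-1,0,0,0,0]
    - [10,-16,-2,0,0,0,0]
    - [10,-24,-3,0,0,0,0]
    - [10,-32,-3,0,0,0,0]
    - [10,-40,-4,0,0,0,0]
    - [10,-48,-5,0,0,0,0]
    - [10,-52,-6,0,0,0,0]
    - [10,-54,-6,0,0,0,0]
    - [10,-54,-6,0,0,0,0]
    - [10,-54,-6,0,0,0,0]

```text
time: 12.17
tcp_pos: [431.2, -57.9, 38.7]
tool_rot: [0.002, 0.669, 0.744, 0.001]
force: [6.6, 4.2, 1.4]
gripper_width: 0.218
grip_force: 30.0
```

Run:
```python
from h import *
S=bot.read_camera("side");T=bot.read_camera("top")
o=bot.get_obs();print(o["tcp_pos"],o["tool_rot"],o["force"],o["gripper_width"],o["time"])
a=cv2.resize(S[190:310,250:370],None,fx=3.6,fy=3.6,interpolation=cv2.INTER_CUBIC)
b=cv2.resize(S[225:305,290:350],None,fx=6,fy=6,interpolation=cv2.INTER_CUBIC)
im=np.zeros((480,795,3),np.uint8);im[:432,:432]=a;im[:480,435:795]=b
cv2.imwrite("pics/g7.png",im)
st=[604.4,-38.3];c,s=np.cos(.107),np.sin(.107)
for l in [(-125,-123,18),(-125,-151,18),(-125,-123,8),(-125,-125,46),(-125,-125,10),(-125,-125,34)]: print(l,np.round((proj("side",[st[0]+c*l[0]-s*l[1],st[1]+s*l[0]+c*l[1],l[2]])-[290,225])*6+[435,0]))
for n,I in (("S",S),("T",T)):
    I=I.astype(int);m=((I[...,2]>110)&(I[...,1]<60)&(I[...,0]<60)).astype(np.uint8)
    k,_,stt,ce=cv2.connectedComponentsWithStats(m)
    print(n,[(stt[i].tolist(),np.round(ce[i],1).tolist()) for i in range(1,k) if stt[i,4]>4 and stt[i,1]>150])
```

```text
[431.28934886 -57.87129077  38.72903339] [0.00183553 0.66851328 0.74369646 0.0014815 ] [7.17718812 4.65983364 2.85920036] 0.21381554666312697 12.2667
(-125, -123, 18) [547. 312.]
(-125, -151, 18) [593. 347.]
(-125, -123, 8) [546. 335.]
(-125, -125, 46) [552. 251.]
(-125, -125, 10) [550. 333.]
(-125, -125, 34) [551. 278.]
S [([414, 153, 7, 8, 35], [417.5, 156.7]), ([98, 170, 24, 3, 30], [108.5, 170.9]), ([307, 225, 31, 10, 55], [323.2, 229.3]), ([308, 277, 9, 8, 19], [311.3, 280.3])]
T [([317, 169, 7, 32, 75], [320.1, 183.7]), ([370, 228, 12, 3, 17], [375.1, 229.1])]
```

View pics/g7.png

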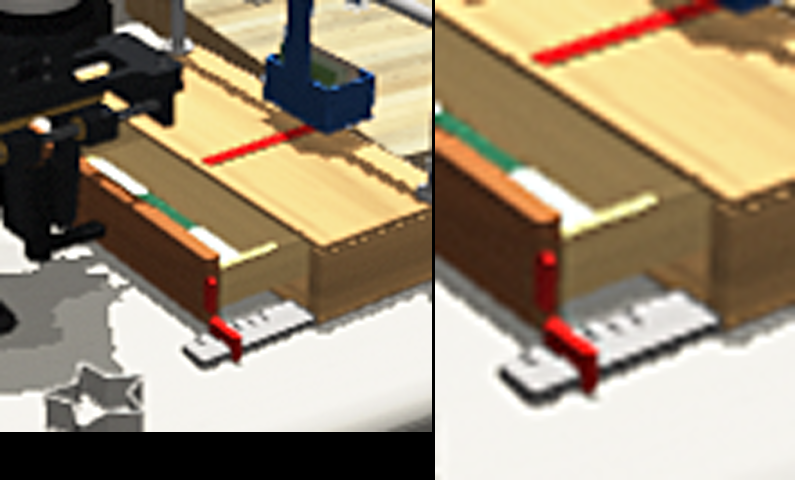

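The pointer at crop (546,281) is close to the clip, whose left end is at (548,319). I'll compute the remaining travel from the pixels.

Run:
```python
from h import *
from scipy.optimize import least_squares
b=cv2.imread("pics/g6.png");S=bot.read_camera("side")
def red(I,x0,x1,y0,y1):
    J=I[y0:y1,x0:x1].astype(float);wt=np.clip(J[...,2]-np.maximum(J[...,0],J[...,1])-60,0,None);yy,xx=np.mgrid[y0:y1,x0:x1];return np.array([(wt*xx).sum(),(wt*yy).sum()])/wt.sum()
p0=red(b,392,425,455,512)/4.2+[230,150]
p1=red(S,305,313,266,277);print(p0,p1)
clip0=red(b,320,375,535,588)/4.2+[230,150];print("clip",clip0)
for st in ([602.9,-39.8,.123],[604.4,-38.3,.107]):
    c,s=np.cos(st[2]),np.sin(st[2]);g=lambda x,y,z:[st[0]+c*x-s*y,st[1]+s*x+c*y,z]
    r=least_squares(lambda q:proj("side",g(-70,q[0],q[1]))-p0,[-120,35]).x
    r1=least_squares(lambda q:proj("side",g(q[0],r[0],q[1]))-p1,[-120,35]).x
    k=least_squares(lambda q:proj("side",g(q[0],-137,q[1]))-clip0,[-120,10]).x
    print("pointer y,z",r,"now x,z",r1,"clip x,z",k)
```

```text
[327.40507009 262.98180899] [308.28495763 269.85805085]
clip [312.81013069 281.77281922]
pointer y,z [-117.90081423   34.73800987] now x,z [-125.45829312   36.08165772] clip x,z [-127.10938595   15.58375485]
pointer y,z [-120.62359972   34.96410173] now x,z [-124.74213514   35.60855105] clip x,z [-123.89550296   12.77915046]
```

The pointer is within about 1 mm of the clip. I'll nudge it 1 mm further, settle and hand in.

Emit:
jog_arm:
  deltas:
    - [10,-1,0,0,0,0,0]
    - [10,-1,0,0,0,0,0]
    - [10,-1,0,0,0,0,0]
    - [10,-1,0,0,0,0,0]
    - [10,-1,0,0,0,0,0]
    - [10,-1,0,0,0,0,0]

```text
time: 12.82
tcp_pos: [430.4, -57.9, 38.7]
tool_rot: [0.002, 0.668, 0.744, 0.001]
force: [7.0, 3.8, 2.0]
gripper_width: 0.216
grip_force: 30.0
```

```bash
python3 -c "
from station import bot
o=bot.get_obs();print(o['tcp_pos'],o['force'],o['grip_force'],o['time']);print(bot.close_job())"
```

```text
[430.38762254 -57.94976277  38.72630069] [6.99791875 3.80207485 2.04941635] 29.992435370060377 12.8167
the job is handed in; nothing more can be done
None
```

I handed the job in at 12.8 s: by my camera measurements the carrier hangs free on the rail within about 1 mm of the red stripe, and the gripper holds the drawer open with its pointer within about 2 mm of the red clip; no verdict was returned.

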